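# Lock the lamp carriage on its optical rail

## Robot

A 7-joint arm with a two-finger parallel gripper is mounted at the origin on the work surface. World frame = base frame: x ahead of the robot, y to its left, z up, the work surface at z = 0. Lengths are in mm, angles in rad, forces in N, time in s.
With the tool pointing down it reaches from about 425 to 875 mm from the base axis. Payload 8.4 kg.
Tool frame: the origin (TCP) lies midway between the tips of the shut fingers; the grasp point (between the pads) lies robot.hold_point_z behind it (robot.hold_point_z is the distance from the TCP to the grasp point, in mm); z points along the fingers, y is the direction in which the jaws open and shut (so a half turn about z gives the same grasp; the last joint's range is limited). The gripper opens to 87 mm and grips with 3 to 60 N. Pads are 19 mm wide; open, the fingers measure 117 mm over their backs; the gripper's body (75 mm by 190 mm) begins 51 mm behind the grasp point.
Start: joints at [-1.311, 0.333, 0.04, 1.465, -0.013, 1.343, -0.059], TCP at [228.248, 608.577, 222.546] pointing down, gripper open.
Joint ranges: [-2.58, 2.58], [-0.38, 2.09], [-1.3, 1.39], [0.25, 2.4], [-1.5, 4.64], [0.08, 2.09], [-2.65, 2.65]. Speed limits (rad/s): [2.22, 2.22, 2.79, 2.79, 3.14, 3.14, 3.14].

## Interface

Orientations are given as a rotation vector (axis times angle).
In Python, from bench import robot gives the robot as it stands.
- The arm moves only by the tool servo_tool, never from a script. Its argument "targets" is a list of rows, each a list of 6 numbers: the shift along the tool's x, y, z in cm, then the turn, a rotation vector about the tool's x, y, z in degrees. In form: [[dx, dy, dz, ax, ay, az], ...]. A call has exactly 5 rows; each row shifts and turns the pose as measured when the row begins, along the tool's axes as they then stand; what a row does not reach is not made up. A row lasts 1/12 s, in which the tool goes at most 41.7 mm and 7.16 degrees, less where a joint would pass 70% of its speed; a pose out of reach is approached as far as the arm can. A call is refused whole if a number of a shift passes 4.17 or a number of a turn 7.16, either way. A call with a gripper value outside its range is refused whole. "jaw" is the opening in per cent of the stroke, from 0 (shut) to 100 (fully open), set as the call begins (left out, the last holds). The fingers move at their own pace and stop on an object; "newtons" is the grip in N (left out, the last holds). Time passes only in rows, so rows that do not move let the fingers close, or fill a call up. It gives the time, the measured TCP pose, the force and the opening at its end, in the units of the state.
- robot.read_state(): the state, without advancing time (a new reading comes with each control period).
- robot.camera(name): name is "side" or "top"; returns a dict with "color" (420x560x3 uint8, red, green, blue), "z_map" (420x560 float32, mm along the optical axis (not along the pixel's ray), 0 where there is no reading), "fov_y" (degrees; the focal length in pixels is half the picture's height over the tangent of half this angle, whatever the lens; pixels are square), "cx", "cy" (the principal point, pixels), "rvec" (rotation vector, rad) and "tvec" (3), from world to camera coordinates, as OpenCV has them. Camera axes: x right, y down, z forward; pixel columns grow to the right and rows downward; lengths in mm; the calibration is good to about 2 mm. A picture is of the moment at which its call begins.
- robot.finish_job(): hands the job in, once; it reports no verdict.
Trained networks look in a picture, given as the dict that the camera call returned (one of the last four; its "shot" number tells which), for a name from the list of things; names that differ only in an ending like _2 or _b are one class to them, and where a whole thing is asked for, a point or a joint stands for the part that bears it (a point fixed in the world has none). Each returns a list of dicts, best first, with "p" (0 to 1); they miss things now and then, are a little off and sometimes report something else, mostly with a low value. They report only what shows in the picture. A call takes as long as a camera call.
- robot.look_for(picture, target): "at" ([row, column] in pixels, amid what is visible of it).
- robot.outline_of(picture, target): "pixels" (420x560 bool, what is visible of it) and "at" ([row, column] in pixels, amid what is visible of it).
- robot.place_of(picture, target): "at" ([row, column] in pixels: a listed point, or the origin of a listed thing).
The state is a dict: "time_s": time; "joint_pos": joint angles; "dq": joint speeds; "joint_efforts": joint torques, N m; "position": TCP position; "tool_rot": TCP orientation; "ft_force": force on the tool from outside, world axes, zero at the start; "moment": the same for the moment, N m; "opening": opening from 0.0 (shut) to 1.0 (fully open).
Only numpy, scipy, OpenCV 4.12 (cv2) and the standard library are available. Lean on these libraries where they do the work, as an engineer would, in place of code of your own. Each camera call takes 0.05 s, during which the arm holds its last target. There are 200 camera calls.

## Task

Lock the lamp carriage on its rail at the working position: put the T-handled locking bolt down into the carriage's slot, draw the stiff carriage to the left along the rail until the bolt drops fully home into the locking slot hidden in the rail below, stopping when it catches so as not to force the bolt, then turn the bolt a quarter turn so that its head holds under the rail. Leave it standing upright, and do not disturb the loose things lying about the bench.

Things in the scene. Friction and masses are not known exactly. Their poses are not given: they have to be found in the camera images.
- bolt_grip (a point): Centre of the locking bolt's black handle bar, 66 mm long (x), 14 mm thick (y), 28 mm high (z). Loose bolt, 0.15 to 0.25 kg, 106 mm tall, at the start parked upright in the plywood block. A steel flange 30 mm across, its underside 30 mm below this point, rests on whatever the bolt hangs in. The bolt drops by its own weight where its head finds a slot.
- bolt_head (a point): Centre of the underside of the bolt's steel T head, 92 mm below the bar's centre. The head is 32 mm long along x (parallel to the bar), 9 mm wide along y, 8 mm high; above it a shank 10 mm thick and 54 mm long reaches up to the flange.
- slot_mouth (a point): Centre of the slot's mouth on top of the carriage's raised aluminium boss (62 x 44 mm, 25 mm above the foot plate, 95 mm above the bench). Slot 36 mm along x (across the rail), 13 mm along y, straight down 43 mm to the rail's steel top. y is the drawing direction, along the rail to the robot's left. Bolt bar's centre above this point: 48 mm with its foot on the rail, 30 mm when home.
- pull_knob (a point): Centre of the carriage's upright round pull knob, 22 mm across, 55 mm high, 80 mm along +y from the slot (same axes as slot_mouth), its foot on the foot plate. The carriage only slides along y, stiffly (6 N friction plus some drag with speed), and stays where left. Its white lamp house, 230 mm above the bench, begins 125 mm from the slot on the other side.
- rail: Fixed aluminium rail, 640 mm long (y), 90 mm wide (x), 52 mm high; origin under its centre. Its locking slot, 36 mm (x) by 13 mm (y) through an 8 mm steel strip, hollow below, lies under the foot plate, unseen, 25 to 85 mm along +y from the carriage's slot at the start: find it by feel. The home bolt stops the carriage after 2 mm; its head is 2 mm clear under the strip and turns either way.
- bolt_block: The fixed plywood accessory block, 70 x 110 x 70 mm (x, y, z), origin at the centre of its underside. The bolt's parking slot, 36 mm along x by 13 mm along y, is 22 mm along +y from the centre and passes right through; the bolt's flange rests on the block's top.
- eyepiece_mid (a point): Black eyepiece, 42 mm across, 62 mm high, standing loose on the bench; its centre. To be left alone.
- objective_can_mid (a point): Clear objective can with black cap, 45 mm across, 72 mm high, loose; its centre. To be left alone.
- slide_case_mid (a point): Flat slide case, 85 x 115 x 28 mm, loose; its centre. To be left alone.
- filter_ring_mid (a point): Flat filter in an aluminium ring, 54 mm across, 10 mm high, loose; its centre. To be left alone.
- cleaner_bottle_mid (a point): White bottle, 48 mm across, 130 mm high, beyond the rail; its centre. To be left alone.
- driver_grip (a point): Screwdriver, 170 mm long, lying on the bench at the left; a point on its handle. To be left alone.
- dish_mid (a point): Shallow glass dish, 90 mm across, 16 mm high, beyond the rail; its centre. To be left alone.

How it is judged (in metres and radians):
On the way:
1. the bolt has dropped home through the carriage into the rail's locking slot (z of bolt_grip in the frame of slot_mouth below 0.034 m and horizontal distance between bolt_grip and slot_mouth below 0.008 m), for 0.2 s.
At the end, for the whole second after the job is handed in: The bolt stands in the carriage's slot, dropped home (bar centre less than 34 mm above the slot's mouth and within 8 mm of its axis), upright within 0.12 rad, its bar and T head turned along the rail within 0.3 rad, at rest (all of step 1 and angle between the x axis of bolt_grip and the y axis of slot_mouth, either way round below 0.3 rad and angle between bolt_grip's own z axis and vertical below 0.12 rad and linear speed of lock_bolt below 0.02 m/s); the robot touches nothing.
It fails at once if a loose bystander is moved by more than 30 mm (distance of any of eyepiece_mid, objective_can_mid, slide_case_mid, filter_ring_mid, cleaner_bottle_mid, driver_grip, dish_mid from where it was at the start of the episode above 0.03 m).
It fails at once if the bolt is forced against the carriage or the rail (over 100 N summed over its contacts, about a 45 N pull on a caught carriage) (contact force between lock_bolt and rail above 100 N).
It also fails if it takes over 58 s, if anything falls off the work surface, if the arm or the gripper's body presses on something with over 40 N, if the wrist force passes 120 N, or if a joint passes its speed limit or range.

## Working session

There is one attempt and no reset: what is moved stays moved. The work goes in short steps, Python scripts to look and compute and a tool call to move; the robot and the scene stay as the last step left them, time stands still between calls to the robot, and variables do not carry over. Pictures are saved under pics/ and viewed, about 8 in all and at most 12, crops included, and the job is handed in when it is done.

Besides the shell and the picture viewer there is one more tool, called after "Emit:" as a command line: name --pt "numbers of a row" for each row, then --argument value for the rest. servo_tool: Moves the arm, as the interface text tells. Its arguments: {"type":"object","properties":{"targets":{"type":"array"},"jaw":{"type":"number"},"newtons":{"type":"number"}},"required":["targets"]}

```bash
ls; mkdir -p pics
cat > h.py <<'E'
import numpy as np, cv2
from bench import robot
def cal(p):
    f=p["color"].shape[0]/2/np.tan(np.radians(p["fov_y"])/2)
    R=cv2.Rodrigues(np.array(p["rvec"],float))[0]; return f,R,np.array(p["tvec"],float).ravel()
def unproj(p,at,z=None,depth=None):
    """world point of pixel: at given depth, at world height z, or by z_map"""
    f,R,t=cal(p); r,c=at
    d=np.array([(c-p["cx"])/f,(r-p["cy"])/f,1.])
    C=-R.T@t; w=R.T@d
    if z is not None: return C+w*(z-C[2])/w[2]
    if depth is None: depth=p["z_map"][int(round(r)),int(round(c))]
    return C+w*depth
def proj(p,X):
    f,R,t=cal(p); v=R@np.array(X,float)+t
    return np.array([p["cy"]+f*v[1]/v[2],p["cx"]+f*v[0]/v[2]])
def tri(pa,a,pb,b):
    A=[];B=[]
    for p,at in((pa,a),(pb,b)):
        C=unproj(p,at,depth=0);d=unproj(p,at,depth=1)-C;d/=np.linalg.norm(d)
        P=np.eye(3)-np.outer(d,d);A.append(P);B.append(P@C)
    return np.linalg.solve(sum(A),sum(B))
def save(p,n,crop=None,s=1):
    im=p["color"][:,:,::-1]
    if crop: im=im[crop[0]:crop[1],crop[2]:crop[3]]
    cv2.imwrite("pics/"+n,cv2.resize(im,None,fx=s,fy=s,interpolation=cv2.INTER_CUBIC))
E
python3 - <<'E'
from h import *
s=robot.read_state();print({k:np.round(v,3) for k,v in s.items()},robot.hold_point_z)
print(np.round(cv2.Rodrigues(np.array(s["tool_rot"],float))[0],3))
P={n:robot.camera(n) for n in("side","top")}
for n,p in P.items():
    save(p,n+"0.png",s=1.4); f,R,t=cal(p); print(n,"cam",(-R.T@t).round(),f)
for n in["bolt_grip","bolt_head","slot_mouth","pull_knob","rail","bolt_block","eyepiece_mid","objective_can_mid","slide_case_mid","filter_ring_mid","cleaner_bottle_mid","driver_grip","dish_mid"]:
    q={}
    for c,p in P.items():
        r=robot.place_of(p,n)
        if r:
            q[c]=r[0]["at"]; print(n,c,round(r[0]["p"],2),np.round(r[0]["at"],1),unproj(p,r[0]["at"]).round(1))
    if len(q)==2: print("   tri",tri(P["side"],q["side"],P["top"],q["top"]).round(1))
E
```

```text
pics
{'time_s': np.float64(0.0), 'joint_pos': array([-1.311,  0.334,  0.04 ,  1.466, -0.013,  1.343, -0.058]), 'dq': array([ 0.001, -0.002, -0.001,  0.001, -0.001,  0.001,  0.   ]), 'joint_efforts': array([ 0.0000e+00, -6.5638e+01,  1.3350e+00, -4.0379e+01, -6.0000e-02,
        4.5000e-02,  0.0000e+00]), 'position': array([228.086, 608.154, 221.673]), 'tool_rot': array([-5.610e-01, -3.091e+00,  3.000e-03]), 'ft_force': array([ 0.096, -0.547,  0.094]), 'moment': array([ 0.031, -0.042, -0.041]), 'opening': np.float64(1.006)} 18.700000000000003
[[-0.936  0.351 -0.001]
 [ 0.351  0.936 -0.002]
 [-0.    -0.002 -1.   ]]
side cam [ 335. -547.  774.] 433.15816998421485
top cam [ 522.  101. 1057.] 432.4705267318597
bolt_grip side 0.96 [173.3 204.1] [433.9 260.7  99.4]
bolt_grip top 0.76 [274.4 206.5] [426.  262.6 113.9]
   tri [429.3 263.9  98.3]
bolt_head side 0.34 [267.8 399.6] [772.6 -96.3   3.2]
bolt_head top 0.76 [265.3 210.5] [442.5 260.9  74.3]
   tri [582.3  41.4 152.5]
slot_mouth side 0.73 [256.4 321.1] [591.8 -66.5  92.1]
slot_mouth top 0.74 [203.7 361.1] [590.6 -82.   50.9]
   tri [
[... 730 characters left out ...]
58 [209.4 212.5] [428.6 186.   48.9]
slide_case_mid top 0.7 [293.  401.4] [ 383.3 -183.4   26.8]
   tri [408.  -98.  325.8]
filter_ring_mid side 0.47 [166.  203.1] [435.8 269.3 114.7]
filter_ring_mid top 0.68 [254.3 154.5] [460.6 408.6   5.5]
   tri [456.8 411.4  -1.2]
cleaner_bottle_mid side 0.77 [196.3 368. ] [763.6  53.5  90.9]
cleaner_bottle_mid top 0.96 [120.8 297.9] [771.6  70.4  96.6]
   tri [776.9  70.   71.9]
driver_grip side 0.59 [245.1 207.4] [389.   64.9  70.1]
driver_grip top 0.92 [167.2 164.5] [670.6 386.9  24.5]
   tri [ 571.4  464.9 -344.9]
dish_mid side 0.74 [268.5 400.8] [774.2 -98.8   3. ]
dish_mid top 0.74 [135.5 368.2] [ 761.9 -105.8    6.7]
   tri [ 763.1 -105.5   16. ]
```

View pics/top0.png

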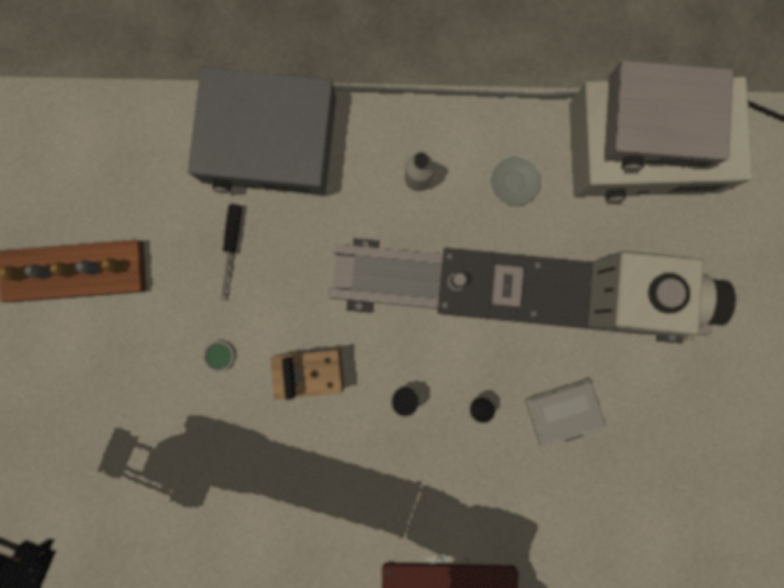

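View pics/side0.png

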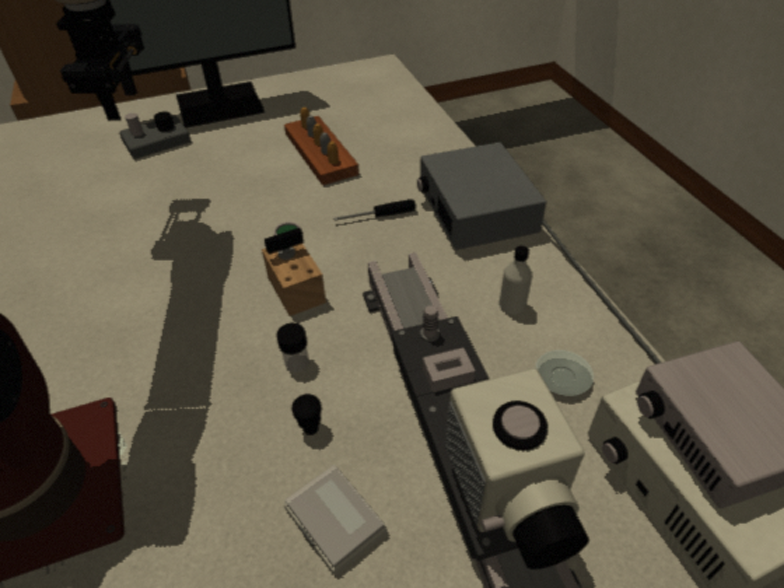

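The top view shows the bolt in the plywood block at about (207, 270) px in the original picture. The boss with its slot is at (362, 204), the knob at (328, 200), and the lamp house is to the right. Next I'll measure the yaws and centres from the depth map and outlines.

```bash
cat >> h.py <<'E'
def cloud(p):
    f,R,t=cal(p); h,w=p["z_map"].shape
    c,r=np.meshgrid(np.arange(w),np.arange(h)); z=p["z_map"]
    V=np.stack([(c-p["cx"])/f*z,(r-p["cy"])/f*z,z],-1)
    return (V-t)@R
def rect(p,mask,z):
    """min-area rectangle of mask seen at height z (world mm): centre, long-axis direction deg from +y toward -x, sizes"""
    rc=np.argwhere(mask); X=np.array([unproj(p,a,z=z)[:2] for a in rc],np.float32)
    (cx,cy),s,a=cv2.minAreaRect(X); b=cv2.boxPoints(((cx,cy),s,a)); e=[b[1]-b[0],b[2]-b[1]]
    e=max(e,key=np.linalg.norm); e=e*np.sign(e[1] or 1)
    return np.round([cx,cy],1),round(float(np.degrees(np.arctan2(-e[0],e[1]))),1),np.round(s,1),len(rc),X.mean(0).round(1)
E
python3 - <<'E'
from h import *
p=robot.camera("top"); X=cloud(p); g=p["color"].max(2)
Z=X[...,2]
def near(x,y,r): return np.hypot(X[...,0]-x,X[...,1]-y)<r
m=near(429,262,60)
print("bar",rect(p,m&(Z>104)&(Z<125),114))
print("block",rect(p,m&(Z>60)&(Z<125),70), np.median(Z[m&(Z>60)&(Z<80)]))
for n in("bolt_grip","bolt_block","slot_mouth","pull_knob","rail"):
    o=robot.outline_of(p,n)
    if o: M=o[0]["pixels"]; print(n,o[0]["p"],rect(p,M,{"bolt_grip":114,"bolt_block":70,"slot_mouth":95,"pull_knob":125,"rail":70}[n]),np.percentile(Z[M],[5,50,95]).round())
m=near(590,-75,60)
print("boss",rect(p,m&(Z>84)&(Z<106),95),np.median(Z[m&(Z>84)&(Z<106)]))
m=near(595,7,30); print("knob",rect(p,m&(Z>115)&(Z<135),125))
r,c=proj(p,[590,-75,95]).astype(int); 
print(g[r-14:r+15,c-10:c+11])
m=near(590,0,700)&(Z>40)&(Z<62)&(X[...,1]>20)&(X[...,0]>520)&(X[...,0]<660); print("rail end",rect(p,m,52))
m=near(590,-90,200)&(Z>64)&(Z<78)&(X[...,0]>520)&(X[...,0]<660); print("plate",rect(p,m,70))
save(p,"boss.png",(r-50,r+50,c-80,c+80),5)
E
```

```text
bar (array([436.6, 266.4]), -83.4, array([63.6, 15.1]), 208, array([436.6, 266.4], dtype=float32))
block (array([437.6, 252.1]), 6.9, array([71.4, 97. ]), 1249, array([437. , 254.6], dtype=float32)) 69.53194038106034
bolt_grip 0.82 (array([437.7, 261.8]), -88.3, array([64.6, 30.4]), 315, array([438.2, 263.1], dtype=float32)) [ 70. 112. 116.]
bolt_block 0.78 (array([440.8, 241.7]), 6.5, array([ 73.2, 118.2]), 1358, array([442.3, 236. ], dtype=float32)) [19. 69. 72.]
slot_mouth 0.93 (array([ 588.1, -203.8]), -4.7, array([470.9, 133.2]), 10453, array([ 581.7, -201.5], dtype=float32)) [ 68. 119. 235.]
pull_knob 0.72 (array([438.7, 258.9]), -88.2, array([63.9, 27.9]), 297, array([438.9, 261. ], dtype=float32)) [ 73. 112. 116.]
rail 0.79 (array([ 591. , -121.7]), -4.2, array([662.3, 142.9]), 13925, array([ 586.4, -133.2], dtype=float32)) [ 15.  71. 233.]
boss (array([588.7, -75. ]), 85.5, array([45.8, 62.3]), 494, array([588.7, -74.9], dtype=float32)) 94.7996326837449
knob (array([594.3,   4.2]), 46.1, array([19.8, 20. ]), 82, array([594.6,   4.5], dtype=float32))
[[ 58  58  61  69  73  72
[... 2067 characters left out ...]
  77  78  87 103 114 120 121
  119 117 103]
 [ 84 105 118 122 122 122 119 112 104 100  98  95  96 102 110 117 122 119
  120 116 103]
 [ 83 104 117 122 122 122 120 118 116 114 113 112 112 114 117 119 121 122
  120 116 100]
 [ 83 103 117 121 122 121 122 121 121 121 119 118 120 119 121 123 121 121
  120 115  97]
 [ 81 103 115 119 121 121 120 121 122 121 122 120 121 120 121 123 123 121
  120 113  94]
 [ 78  94 104 109 110 113 114 115 115 117 117 117 117 118 120 122 122 120
  119 112  93]]
rail end (array([619.4, 362.3]), -3.2, array([671.9, 100.9]), 2833, array([603.1, 147.9], dtype=float32))
plate (array([ 586. , -112.2]), -4.4, array([283.9, 109.9]), 4475, array([586.5, -97.7], dtype=float32))
```

View pics/boss.png

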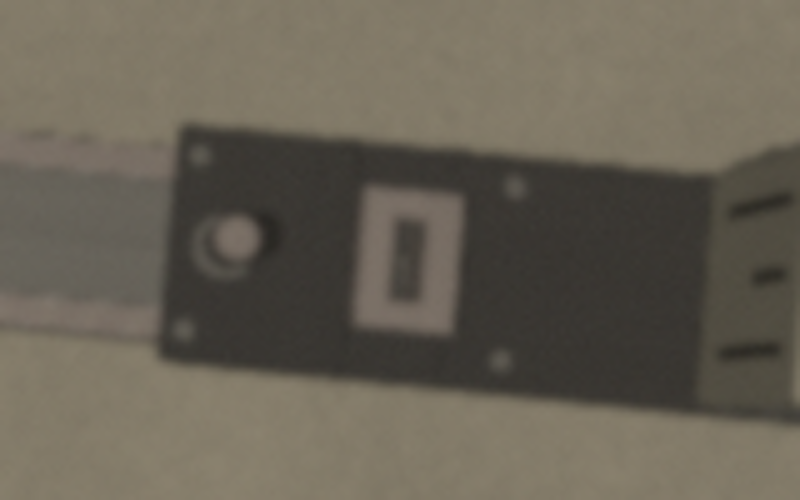

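The boss is centred at (588.7, -75) with the rail yawed -4.5°. The bar is at (436.6, 266.4) and yawed +6.6°. The sizes and heights match the given ones. I'll turn first while moving over.

```bash
cat >> h.py <<'E'
def go(x,y,z,yaw,n=5):
    """remaining shift to TCP target in tool axes (cm) and turn (deg); yaw = angle of tool y from world y (ccw). Rows for n steps with turn spread."""
    s=robot.read_state(); R=cv2.Rodrigues(np.array(s["tool_rot"],float))[0]; p=np.array(s["position"])
    y0=np.degrees(np.arctan2(-R[0,1],R[1,1])); dy=(yaw-y0+180)%360-180
    print("t",round(s["time_s"],2),"pos",p.round(1),"yaw",y0.round(1),"tilt",np.round(R[:2,2],3),"F",np.round(s["ft_force"],1),"open",round(float(s["opening"]),3),"j7",round(s["joint_pos"][6],2))
    D=np.array([x,y,z])-p; print("remaining tool cm",(R.T@D/10).round(2),"turn az",round(-dy,1))
    Rg=cv2.Rodrigues(np.radians([0,0,-dy]))[0]; RG=R@Rg
    print("  after turn cm",(RG.T@D/10).round(2))
    for i in range(n):
        Ri=R@cv2.Rodrigues(np.radians([0,0,-dy*i/n]))[0]; print("  row",(Ri.T@D/n/10).round(2),round(-dy/n,2))
E
python3 -c "
from h import *
go(436.6,266.4,150,6.6,10)"
```

```text
t 1.7 pos [228.2 608.6 222.5] yaw -20.6 tilt [-0. -0.] F [-0.4 -0.1 -0.1] open 0.995 j7 -0.06
remaining tool cm [-31.53 -24.72   7.25] turn az -27.2
  after turn cm [-16.76 -36.39   7.25]
  row [-3.15 -2.47  0.73] -2.72
  row [-3.03 -2.62  0.73] -2.72
  row [-2.9  -2.76  0.73] -2.72
  row [-2.77 -2.89  0.73] -2.72
  row [-2.63 -3.02  0.73] -2.72
  row [-2.48 -3.14  0.73] -2.72
  row [-2.33 -3.26  0.73] -2.72
  row [-2.18 -3.36  0.73] -2.72
  row [-2.01 -3.46  0.73] -2.72
  row [-1.85 -3.56  0.73] -2.72
```

Emit:
servo_tool --pt "-3.1 -2.5 0.5 0 0 -2.7" --pt "-3.0 -2.6 0.5 0 0 -2.7" --pt "-2.9 -2.8 0.5 0 0 -2.7" --pt "-2.8 -2.9 0.5 0 0 -2.7" --pt "-2.6 -3.0 0.5 0 0 -2.7" --jaw 100 --newtons 40

```text
time_s: 2.12
position: [327.1, 440.9, 195.5]
tool_rot: [-0.154, -3.135, -0.007]
ft_force: [0.2, -0.4, 0.8]
opening: 1.001
```

Emit:
servo_tool --pt "-2.5 -3.1 0.7 0 0 -2.7" --pt "-2.3 -3.2 0.7 0 0 -2.7" --pt "-2.2 -3.3 0.7 0 0 -2.7" --pt "-2.0 -3.4 0.7 0 0 -2.7" --pt "-1.9 -3.5 0.7 0 0 -2.7"

```text
time_s: 2.53
position: [439.3, 268.6, 159.9]
tool_rot: [-0.236, 3.132, 0.014]
ft_force: [1.5, 0.4, -0.4]
opening: 1.002
```

```bash
python3 -c "
from h import *
go(436.6,266.4,130,6.6,5)"
```

```text
t 2.53 pos [439.3 268.6 159.9] yaw 8.6 tilt [-0.     0.009] F [ 1.5  0.4 -0.4] open 1.002 j7 1.12
remaining tool cm [ 0.31 -0.2   2.99] turn az 2.0
  after turn cm [ 0.3  -0.21  2.99]
  row [ 0.06 -0.04  0.6 ] 0.41
  row [ 0.06 -0.04  0.6 ] 0.41
  row [ 0.06 -0.04  0.6 ] 0.41
  row [ 0.06 -0.04  0.6 ] 0.41
  row [ 0.06 -0.04  0.6 ] 0.41
```

Emit:
servo_tool --pt "0.1 -0.1 1.3 0.1 0 0.4" --pt "0.1 -0.1 1.3 0.1 0 0.4" --pt "0.1 0 1.3 0.1 0 0.4" --pt "0 0 1.3 0.1 0 0.4" --pt "0 0 1.3 0.1 0 0.4"

```text
time_s: 2.95
position: [445.3, 254.7, 95.3]
tool_rot: [-0.157, 3.13, 0.001]
ft_force: [0.2, -0.6, 0.5]
opening: 1.002
```

```bash
python3 -c "
from h import *
go(436.6,266.4,87,6.6,5)
p=robot.camera('side'); r,c=proj(p,[436,266,100]).astype(int); save(p,'g1.png',(r-70,r+60,c-80,c+80),4)
R=cv2.Rodrigues(np.array(robot.read_state()['tool_rot'],float))[0]
print(R.round(3))
"
```

```text
t 2.95 pos [445.3 254.7  95.3] yaw 5.7 tilt [0.008 0.001] F [ 0.2 -0.6  0.5] open 1.002 j7 1.1
remaining tool cm [0.76 1.25 0.82] turn az -0.9
  after turn cm [0.74 1.26 0.82]
  row [0.15 0.25 0.16] -0.17
  row [0.15 0.25 0.16] -0.17
  row [0.15 0.25 0.16] -0.17
  row [0.15 0.25 0.16] -0.17
  row [0.15 0.25 0.16] -0.17
[[-0.995 -0.1    0.005]
 [-0.1    0.995 -0.001]
 [-0.005 -0.002 -1.   ]]
```

View pics/g1.png

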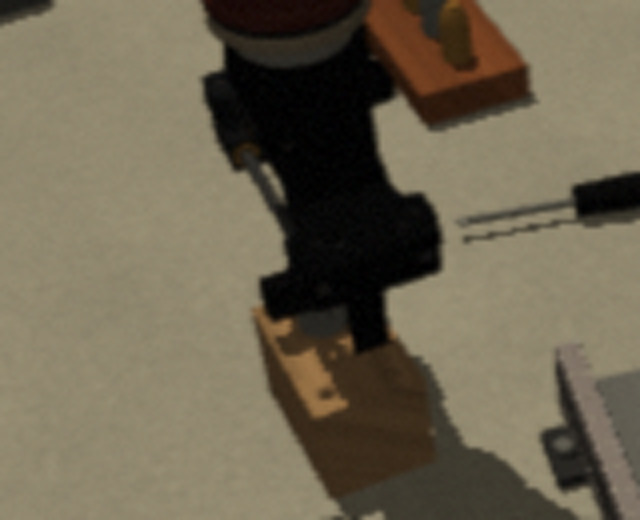

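The side crop shows the fingers straddling the bar, with the near finger in front of it. The gripper sits about 12 mm too far toward -y, carried over by its momentum, so I'll correct that and then let it settle.

Emit:
servo_tool --pt "0.4 0.6 0.4 0 0 -0.4" --pt "0.3 0.5 0.3 0 0.1 -0.3" --pt "0.1 0.1 0.1 0 0.1 0" --pt "0 0 0 0 0 0" --pt "0 0 0 0 0 0"

```text
time_s: 3.42
position: [433.6, 267.4, 85.2]
tool_rot: [-0.182, 3.135, -0.002]
ft_force: [0.6, 0.7, -0.4]
opening: 0.999
```

```bash
python3 -c "
from h import *
go(436.6,266.4,87,6.6,0)
"
```

```text
t 3.42 pos [433.6 267.4  85.2] yaw 6.6 tilt [ 0.001 -0.001] F [ 0.6  0.7 -0.4] open 0.999 j7 1.09
remaining tool cm [-0.29 -0.13 -0.18] turn az 0.0
  after turn cm [-0.29 -0.13 -0.18]
```

Emit:
servo_tool --pt "-0.2 -0.1 0 0 0 0" --pt "0 0 0 0 0 0" --pt "0 0 0 0 0 0" --pt "0 0 0 0 0 0" --pt "0 0 0 0 0 0"

```text
time_s: 3.83
position: [437.1, 267.1, 87.0]
tool_rot: [-0.182, 3.133, 0.001]
ft_force: [-0.4, 0.2, -0.4]
opening: 0.996
```

Emit:
servo_tool --pt "0 0 0 0 0 0" --pt "0 0 0 0 0 0" --pt "0 0 0 0 0 0" --pt "0 0 0 0 0 0" --pt "0 0 0 0 0 0" --jaw 0 --newtons 45

```text
time_s: 4.25
position: [437.3, 266.9, 87.1]
tool_rot: [-0.181, 3.133, 0.001]
ft_force: [1.0, 0.3, 0.7]
opening: 0.705
```

Emit:
servo_tool --pt "0 0 0 0 0 0" --pt "0 0 0 0 0 0" --pt "0 0 0 0 0 0" --pt "0 0 0 0 0 0" --pt "0 0 0 0 0 0"

```text
time_s: 4.67
position: [437.1, 266.9, 87.0]
tool_rot: [-0.181, 3.133, 0.001]
ft_force: [0.6, 0.1, -0.0]
opening: 0.326
```

```bash
python3 -c "
from h import *
go(436.6,266.4,87,6.6,0)
"
```

```text
t 4.67 pos [437.1 266.9  87. ] yaw 6.6 tilt [0.004 0.001] F [ 0.6  0.1 -0. ] open 0.326 j7 1.09
remaining tool cm [ 0.06 -0.04  0.  ] turn az 0.0
  after turn cm [ 0.06 -0.04  0.  ]
```

Emit:
servo_tool --pt "0 0 0 0 0 0" --pt "0 0 0 0 0 0" --pt "0 0 0 0 0 0" --pt "0 0 0 0 0 0" --pt "0 0 0 0 0 0"

```text
time_s: 5.08
position: [437.2, 267.0, 87.0]
tool_rot: [-0.181, 3.133, 0.001]
ft_force: [-0.2, 0.3, 0.3]
opening: 0.161
```

Emit:
servo_tool --pt "0 0 -1 0 0 0" --pt "0 0 -2 0 0 0" --pt "0 0 -3 0 0 0" --pt "0 0 -2.5 0 0 0" --pt "0 0 -1.5 0 0 0"

```text
time_s: 5.5
position: [435.1, 265.5, 188.1]
tool_rot: [0.181, -3.136, 0.006]
ft_force: [1.0, 0.7, -2.2]
opening: 0.158
```

```bash
python3 -c "
from h import *
go(588.7,-75,200,-4.5,10)
"
```

```text
t 5.5 pos [435.1 265.5 188.1] yaw 6.6 tilt [-0.001 -0.004] F [ 1.   0.7 -2.2] open 0.158 j7 1.06
remaining tool cm [-11.34 -35.6   -1.07] turn az 11.1
  after turn cm [-17.99 -32.75  -1.07]
  row [-1.13 -3.56 -0.11] 1.11
  row [-1.2  -3.54 -0.11] 1.11
  row [-1.27 -3.51 -0.11] 1.11
  row [-1.34 -3.49 -0.11] 1.11
  row [-1.41 -3.46 -0.11] 1.11
  row [-1.47 -3.43 -0.11] 1.11
  row [-1.54 -3.4  -0.11] 1.11
  row [-1.61 -3.37 -0.11] 1.11
  row [-1.67 -3.34 -0.11] 1.11
  row [-1.73 -3.31 -0.11] 1.11
```

Emit:
servo_tool --pt "-1.1 -3.5 -0.8 0 0 1.1" --pt "-1.2 -3.5 -0.8 0 0 1.1" --pt "-1.3 -3.5 -0.7 0 0 1.1" --pt "-1.3 -3.5 -0.5 0 0 1.1" --pt "-1.4 -3.5 -0.4 0 0 1.1"

```text
time_s: 5.92
position: [511.6, 100.4, 229.1]
tool_rot: [-0.053, 3.137, 0.005]
ft_force: [1.1, 1.3, -2.1]
opening: 0.154
```

Emit:
servo_tool --pt "-1.5 -3.4 0 0 0 1.1" --pt "-1.5 -3.4 0 0 0 1.1" --pt "-1.4 -3.0 0 0 0 1.1" --pt "-1.0 -2.2 0 0 0 1.1" --pt "-0.5 -1.2 0 0 0 0.5"

```text
time_s: 6.33
position: [573.2, -45.2, 234.3]
tool_rot: [0.099, 3.132, 0.005]
ft_force: [0.4, 0.2, -1.9]
opening: 0.159
```

```bash
python3 -c "
from h import *
go(588.7,-75,190,-4.5,0)
"
```

```text
t 6.33 pos [573.2 -45.2 234.3] yaw -3.6 tilt [0.009 0.003] F [ 0.4  0.2 -1.9] open 0.159 j7 1.6
remaining tool cm [-1.7  -2.9   4.44] turn az 0.9
  after turn cm [-1.74 -2.87  4.44]
```

Emit:
servo_tool --pt "-0.7 -1.2 1.2 0 0.2 0.4" --pt "-0.5 -0.9 1.2 0 0.2 0.4" --pt "-0.3 -0.4 1.0 0 0.1 0" --pt "-0.1 -0.2 0.5 0 0 0" --pt "0 0 0 0 0 0"

```text
time_s: 6.75
position: [587.6, -76.2, 193.9]
tool_rot: [-0.127, -3.137, -0.007]
ft_force: [0.1, 0.4, -2.6]
opening: 0.158
```

```bash
python3 -c "
from h import *
go(588.7,-75,190,-4.5,0)
p=robot.camera('side'); r,c=proj(p,[588,-75,120]).astype(int); save(p,'i1.png',(r-70,r+60,c-80,c+80),5)
print(r-70,c-80)
for X in([588.7,-75,95],):print(proj(p,X))
s=robot.read_state();x,y,z=s['position']
for d in(13+14,13-14,13-92): print(d,proj(p,[x,y,z+d]))
"
```

```text
t 6.75 pos [587.6 -76.2 193.9] yaw -4.7 tilt [-0.002  0.004] F [ 0.1  0.4 -2.6] open 0.158 j7 1.67
remaining tool cm [-0.1   0.13  0.39] turn az -0.2
  after turn cm [-0.1   0.13  0.39]
181 241
[259.09570226 321.5227481 ]
27 [215.23378017 324.81920888]
-1 [225.9257032  323.93779478]
-79 [253.0267244  321.70365764]
```

View pics/i1.png

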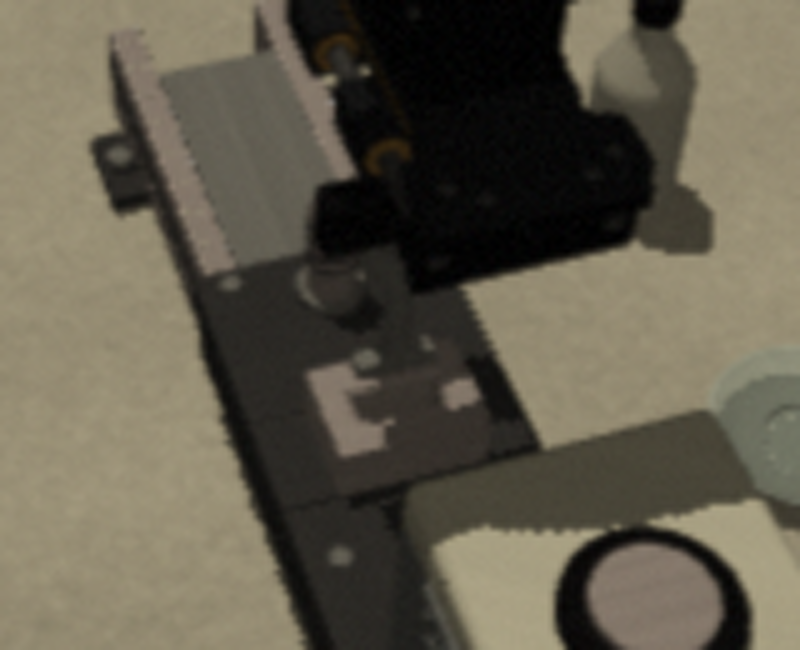

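Emit:
servo_tool --pt "-0.1 0.15 0.4 0.1 0 -0.1" --pt "-0.05 0.1 0.4 0.1 0 -0.1" --pt "0 0 0.3 0 0 0" --pt "0 0 0 0 0 0" --pt "0 0 0 0 0 0"

```text
time_s: 7.22
position: [589.6, -68.2, 183.2]
tool_rot: [-0.11, -3.138, -0.005]
ft_force: [-0.3, 0.1, -2.7]
opening: 0.16
```

```bash
python3 -c "
from h import *
go(589.2,-74.5,165,-4.5,0)
"
```

```text
t 7.22 pos [589.6 -68.2 183.2] yaw -4.0 tilt [-0.001  0.003] F [-0.3  0.1 -2.7] open 0.16 j7 1.67
remaining tool cm [-0.01 -0.64  1.82] turn az 0.5
  after turn cm [-0.01 -0.64  1.82]
```

Emit:
servo_tool --pt "0 -0.5 0 0.1 0 0.3" --pt "0 0 0 0 0 0" --pt "0 0 0 0 0 0" --pt "0 0 0 0 0 0" --pt "0 0 0 0 0 0"

```text
time_s: 7.63
position: [589.5, -73.7, 184.1]
tool_rot: [0.119, 3.139, 0.002]
ft_force: [0.4, 0.2, -2.0]
opening: 0.16
```

```bash
python3 -c "
from h import *
go(589.2,-74.5,165,-4.5,0)
"
```

```text
t 7.63 pos [589.5 -73.7 184.1] yaw -4.4 tilt [0.    0.001] F [ 0.4  0.2 -2. ] open 0.16 j7 1.67
remaining tool cm [ 0.03 -0.09  1.91] turn az 0.1
  after turn cm [ 0.03 -0.09  1.91]
```

Well aligned. I'll descend gently and feel for the slot.

Emit:
servo_tool --pt "0 -0.1 0.4 0 0 0.1" --pt "0 0 0.4 0 0 0" --pt "0 0 0.4 0 0 0" --pt "0 0 0.4 0 0 0" --pt "0 0 0 0 0 0"

```text
time_s: 8.05
position: [589.5, -75.3, 166.5]
tool_rot: [0.123, 3.139, 0.001]
ft_force: [-0.3, -0.7, -2.4]
opening: 0.163
```

```bash
python3 -c "
from h import *
go(589.2,-74.5,165,-4.5,0)
"
```

```text
t 8.05 pos [589.5 -75.3 166.5] yaw -4.5 tilt [0.001 0.001] F [-0.3 -0.7 -2.4] open 0.163 j7 1.68
remaining tool cm [0.03 0.07 0.15] turn az 0.0
  after turn cm [0.03 0.07 0.15]
```

The head is below the mouth with no contact force, so it has entered the slot. I'll lower it to the rail.

Emit:
servo_tool --pt "0 0 0.7 0 0 0" --pt "0 0 0.8 0 0 0" --pt "0 0 0.8 0 0 0" --pt "0 0 0.6 0 0 0" --pt "0 0 0 0 0 0"

```text
time_s: 8.47
position: [589.1, -75.4, 133.7]
tool_rot: [-0.123, -3.139, -0.001]
ft_force: [-0.4, -0.2, -3.0]
opening: 0.157
```

```bash
python3 -c "
from h import *
go(589.2,-74.5,132,-4.5,0)
"
```

```text
t 8.47 pos [589.1 -75.4 133.7] yaw -4.5 tilt [-0.  0.] F [-0.4 -0.2 -3. ] open 0.157 j7 1.7
remaining tool cm [-0.    0.09  0.17] turn az -0.0
  after turn cm [-0.    0.09  0.17]
```

Emit:
servo_tool --pt "0 0 0.15 0 0 0" --pt "0 0 0 0 0 0" --pt "0 0 0 0 0 0" --pt "0 0 0 0 0 0" --pt "0 0 0 0 0 0" --jaw 50

```text
time_s: 8.88
position: [589.9, -75.0, 132.8]
tool_rot: [0.123, 3.138, 0.001]
ft_force: [-0.8, -0.1, -0.0]
opening: 0.445
```

Emit:
servo_tool --pt "0 0 0 0 0 0" --pt "0 0 -0.8 0 0 0" --pt "0 0 -1.5 0 0 0" --pt "0 0 -2 0 0 0" --pt "0 0 -0.8 0 0 0" --jaw 100

```text
time_s: 9.3
position: [589.0, -75.1, 185.9]
tool_rot: [-0.123, -3.138, -0.001]
ft_force: [0.0, 0.7, 0.4]
opening: 0.792
```

```bash
python3 -c "
from h import *
go(595.2,4.8,180,85.5,14)
"
```

```text
t 9.3 pos [589.  -75.1 185.9] yaw -4.5 tilt [-0.001  0.001] F [0.  0.7 0.4] open 0.792 j7 1.67
remaining tool cm [0.01 8.01 0.6 ] turn az -90.0
  after turn cm [-8.01  0.01  0.6 ]
  row [0.   0.57 0.04] -6.43
  row [-0.06  0.57  0.04] -6.43
  row [-0.13  0.56  0.04] -6.43
  row [-0.19  0.54  0.04] -6.43
  row [-0.25  0.52  0.04] -6.43
  row [-0.3   0.48  0.04] -6.43
  row [-0.36  0.45  0.04] -6.43
  row [-0.4   0.41  0.04] -6.43
  row [-0.45  0.36  0.04] -6.43
  row [-0.48  0.31  0.04] -6.43
  row [-0.52  0.25  0.04] -6.43
  row [-0.54  0.19  0.04] -6.43
  row [-0.56  0.13  0.04] -6.43
  row [-0.57  0.06  0.04] -6.43
```

Emit:
servo_tool --pt "0 0.5 0 0 0 -6.5" --pt "0 0.5 0 0 0 -6.5" --pt "-0.1 0.6 0 0 0 -6.5" --pt "-0.2 0.5 0 0 0 -6.5" --pt "-0.2 0.5 0 0 0 -6.5"

```text
time_s: 9.72
position: [592.1, -49.2, 191.6]
tool_rot: [-0.785, 3.035, -0.002]
ft_force: [-0.1, -0.1, -0.1]
opening: 0.995
```

Emit:
servo_tool --pt "-0.3 0.5 0 0 0 -6.5" --pt "-0.3 0.5 0 0 0 -6.5" --pt "-0.4 0.4 0 0 0 -6.5" --pt "-0.5 0.4 0 0 0 -6.5" --pt "-0.5 0.3 0 0 0 -6"

```text
time_s: 10.13
position: [592.9, -19.0, 192.7]
tool_rot: [-1.597, 2.697, -0.007]
ft_force: [-0.1, 1.4, -1.7]
opening: 0.999
```

```bash
python3 -c "
from h import *
go(595.2,4.8,140,85.5,5)
"
```

```text
t 10.13 pos [592.9 -19.  192.7] yaw 61.3 tilt [ 0.008 -0.   ] F [-0.1  1.4 -1.7] open 0.999 j7 2.65
remaining tool cm [-2.18  0.98  5.27] turn az -24.2
  after turn cm [-2.39 -0.    5.27]
  row [-0.44  0.2   1.05] -4.85
  row [-0.45  0.16  1.05] -4.85
  row [-0.46  0.12  1.05] -4.85
  row [-0.47  0.08  1.05] -4.85
  row [-0.48  0.04  1.05] -4.85
```

Joint 7 has run up to its range, so that was the wrong way round. I'll turn back the other way, to yaw -94.5.

Emit:
servo_tool --pt "0 0 0 0 0.1 5" --pt "-0.5 0.5 0 0 0 7" --pt "-0.5 0.5 0 0 0 7" --pt "-0.3 0.4 0 0 0 7" --pt "-0.3 0.4 0 0 0 7"

```text
time_s: 10.55
position: [590.6, 6.7, 194.1]
tool_rot: [-0.759, 3.039, -0.001]
ft_force: [-0.1, -1.1, 0.2]
opening: 0.996
```

Emit:
servo_tool --pt "0 0 0 0 0 7" --pt "0 0 0 0 0 7" --pt "0 0 0 0 0 7" --pt "0 0 0 0 0 7" --pt "0 0 0 0 0 7"

```text
time_s: 10.97
position: [591.0, 8.4, 195.5]
tool_rot: [0.211, 3.124, 0.005]
ft_force: [-0.0, -0.4, 0.6]
opening: 0.998
```

Emit:
servo_tool --pt "0 0 0 0 0 7" --pt "0 0 0 0 0 7" --pt "0 0 0 0 0 7" --pt "0 0 0 0 0 7" --pt "0 0 0 0 0 7"

```text
time_s: 11.38
position: [591.4, 8.3, 197.1]
tool_rot: [1.161, 2.907, 0.012]
ft_force: [0.2, 0.7, -0.3]
opening: 1.002
```

```bash
python3 -c "
from h import *
go(595.2,4.8,140,-94.5,5)
"
```

```text
t 11.38 pos [591.4   8.3 197.1] yaw -43.5 tilt [0.013 0.003] F [ 0.2  0.7 -0.3] open 1.002 j7 0.81
remaining tool cm [-0.48 -0.05  5.72] turn az 51.0
  after turn cm [-0.34  0.34  5.72]
  row [-0.1  -0.01  1.14] 10.19
  row [-0.1   0.01  1.14] 10.19
  row [-0.09  0.02  1.14] 10.19
  row [-0.09  0.04  1.14] 10.19
  row [-0.08  0.05  1.14] 10.19
```

Emit:
servo_tool --pt "-0.1 0 0.5 0 0 7" --pt "-0.1 0 0.5 0 0 7" --pt "-0.1 0 0.5 0 0 7" --pt "0 0 0.5 0 0 7" --pt "0 0 0.5 0 0 7"

```text
time_s: 11.8
position: [595.0, 6.0, 174.3]
tool_rot: [1.999, 2.41, 0.023]
ft_force: [0.3, -0.3, 0.3]
opening: 0.997
```

Emit:
servo_tool --pt "-0.1 0.1 0.5 0 0 6" --pt "0 0.1 0.5 0 0 4" --pt "0 0.1 0.5 0 0 2" --pt "0 0 0 0 0 0" --pt "0 0 0 0 0 0"

```text
time_s: 12.22
position: [598.5, 5.4, 159.2]
tool_rot: [2.26, 2.168, 0.025]
ft_force: [-0.1, -0.1, 0.7]
opening: 0.999
```

```bash
python3 -c "
from h import *
go(595.2,4.8,92,-94.5,0)
p=robot.camera('top'); X=cloud(p)
for n in('bolt_grip','slot_mouth'):
    r=robot.place_of(p,n); print(n,[(round(q['p'],2),unproj(p,q['at'],z=143 if n[0]=='b' else 95).round(1)) for q in r[:2]])
r,c=proj(p,[590,-40,120]).astype(int); save(p,'k1.png',(r-50,r+50,c-80,c+80),5)
print(r,c,proj(p,[595,4.8,125]),proj(p,[589,-75,157]))
"
```

```text
t 12.22 pos [598.5   5.4 159.2] yaw -92.4 tilt [0.018 0.004] F [-0.1 -0.1  0.7] open 0.999 j7 0.01
remaining tool cm [-0.1  -0.45  6.71] turn az 2.1
  after turn cm [-0.12 -0.44  6.71]
bolt_grip []
slot_mouth []
201 347 [198.64587643 327.21242905] [201.13801487 367.04074669]
```

View pics/k1.png

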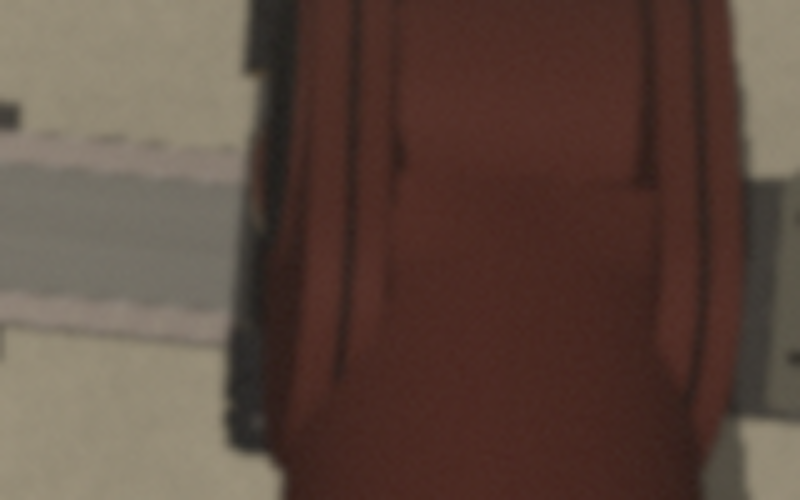

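The arm hides the bolt and slot from the top camera. The pose readings are fine, so I'll descend onto the knob.

Emit:
servo_tool --pt "0 -0.1 1.0 0.4 0 0.7" --pt "0 -0.1 1.5 0.4 0 0.7" --pt "0 -0.1 1.8 0.2 0 0.7" --pt "0 0 1.5 0 0 0" --pt "0 0 0.5 0 0 0" --jaw 60

```text
time_s: 12.78
position: [596.8, 6.1, 92.8]
tool_rot: [-2.306, -2.128, -0.01]
ft_force: [0.7, -1.0, -1.0]
opening: 0.709
```

```bash
python3 -c "
from h import *
go(595.2,4.8,92,-94.5,0)
p=robot.camera('side'); r,c=proj(p,[588,-50,120]).astype(int); save(p,'k2.png',(r-65,r+65,c-80,c+80),5)
print(r-65,c-80,proj(p,[595,4.8,125]),proj(p,[589,-75,157]))
"
```

```text
t 12.78 pos [596.8   6.1  92.8] yaw -94.6 tilt [0.002 0.007] F [ 0.7 -1.  -1. ] open 0.709 j7 0.01
remaining tool cm [-0.14 -0.15  0.08] turn az -0.1
  after turn cm [-0.14 -0.15  0.08]
177 236 [220.48076651 308.89401636] [238.54641015 323.37626592]
```

View pics/k2.png

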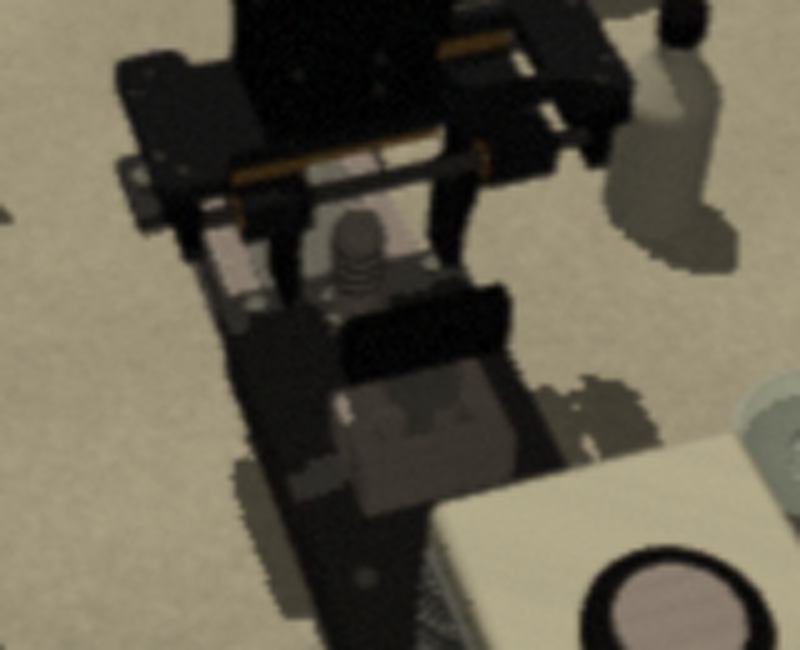

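The side view shows the bolt standing upright in the slot at crop (430, 330) and the knob between the open fingers at (358, 250). I'll close on the knob with moderate force, so that the grip slips before the bolt is forced.

Emit:
servo_tool --pt "-0.1 -0.1 0 0 0 0" --pt "0 0 0 0 0 0" --pt "0 0 0 0 0 0" --pt "0 0 0 0 0 0" --pt "0 0 0 0 0 0" --jaw 0 --newtons 20

```text
time_s: 13.25
position: [594.9, 4.7, 92.9]
tool_rot: [-2.306, -2.126, -0.007]
ft_force: [-17.4, 1.0, 2.7]
opening: 0.304
```

Emit:
servo_tool --pt "0 0 0 0 0 0" --pt "0 0 0 0 0 0" --pt "0 0 0 0 0 0" --pt "0 0 0 0 0 0" --pt "0 0 0 0 0 0"

```text
time_s: 13.67
position: [592.1, 4.9, 92.8]
tool_rot: [-2.303, -2.123, -0.002]
ft_force: [-0.1, 0.3, -3.8]
opening: 0.248
```

Emit:
servo_tool --pt "0.2 0 0 0 0 0" --pt "0.2 0 0 0 0 0" --pt "0.2 0 0 0 0 0" --pt "0.2 0 0 0 0 0" --pt "0.2 0 0 0 0 0"

```text
time_s: 14.08
position: [592.2, 6.0, 92.8]
tool_rot: [-2.315, -2.12, 0.01]
ft_force: [0.3, -5.7, -3.5]
opening: 0.247
```

```bash
python3 -c "
from h import *
go(595.2,4.8,92,-94.5,0)
"
```

```text
t 14.08 pos [592.2   6.   92.8] yaw -95.0 tilt [-0.007 -0.002] F [ 0.3 -5.7 -3.5] open 0.247 j7 -0.01
remaining tool cm [-0.09  0.31  0.08] turn az -0.5
  after turn cm [-0.09  0.31  0.08]
```

A 2 mm row gives only about 6 N, so the servo is soft and the pull is easy to bound. I'll increase it a little.

Emit:
servo_tool --pt "0.4 0 0 0 0 0" --pt "0.4 0 0 0 0 0" --pt "0.4 0 0 0 0 0" --pt "0.4 0 0 0 0 0" --pt "0.4 0 0 0 0 0"

```text
time_s: 14.5
position: [592.7, 12.4, 92.8]
tool_rot: [2.323, 2.105, -0.029]
ft_force: [-0.9, -7.5, -2.4]
opening: 0.245
```

Emit:
servo_tool --pt "0.4 0 0 0 0 0" --pt "0.4 0 0 0 0 0" --pt "0.4 0 0 0 0 0" --pt "0.4 0 0 0 0 0" --pt "0.4 0 0 0 0 0"

```text
time_s: 14.92
position: [593.2, 19.2, 92.7]
tool_rot: [2.327, 2.088, -0.047]
ft_force: [-1.4, -8.1, -1.2]
opening: 0.241
```

```bash
cat >> h.py <<'E'
def bolt():
    p=robot.camera("side"); X=cloud(p)
    for n in("bolt_grip","slot_mouth","pull_knob"):
        r=robot.place_of(p,n); 
        if r: print(n,round(r[0]["p"],2),np.round(r[0]["at"],1),unproj(p,r[0]["at"]).round(1))
    s=X[...,1]; b=(np.abs(X[...,0]-592)<38)&(X[...,1]>-90)&(X[...,1]<40)&(X[...,2]>100)&(X[...,2]<165)&(p["color"].max(2)<60)
    return p
E
python3 -c "
from h import *
go(595.2,4.8,92,-94.5,0)
bolt()
"
```

```text
t 14.92 pos [593.2  19.2  92.7] yaw -96.2 tilt [-0.013 -0.031] F [-1.4 -8.1 -1.2] open 0.241 j7 -0.08
remaining tool cm [-1.41  0.35  0.12] turn az -1.7
  after turn cm [-1.42  0.31  0.12]
bolt_grip 0.59 [236.9 317.4] [580.9 -65.8 155.3]
slot_mouth 0.83 [249.2 320.1] [587.9 -67.3 117.4]
pull_knob 0.97 [225.3 302.4] [583.8  11.7 107.9]
```

Emit:
servo_tool --pt "0.4 0 0 -0.2 0.5 -0.4" --pt "0.4 0 0 -0.2 0.5 -0.4" --pt "0.4 0 0 -0.2 0.5 -0.4" --pt "0.4 0 0 -0.1 0.5 -0.3" --pt "0.4 0 0 0 0.5 -0.2"

```text
time_s: 15.53
position: [593.9, 26.7, 92.8]
tool_rot: [2.315, 2.121, 0.001]
ft_force: [0.4, -7.6, -2.9]
opening: 0.245
```

Emit:
servo_tool --pt "0.4 0 0 0 0.4 -0.2" --pt "0.4 0 0 0 0.4 -0.2" --pt "0.4 0 0 0 0.3 -0.2" --pt "0.4 0 0 0 0.3 -0.2" --pt "0.4 0 0 0 0.3 -0.2"

```text
time_s: 15.95
position: [594.3, 32.2, 92.8]
tool_rot: [-2.303, -2.121, -0.017]
ft_force: [-0.8, -8.0, -2.5]
opening: 0.247
```

```bash
python3 -c "
from h import *
go(595.2,4.8,92,-94.5,0)
bolt()
"
```

```text
t 15.95 pos [594.3  32.2  92.8] yaw -94.7 tilt [0.001 0.015] F [-0.8 -8.  -2.5] open 0.247 j7 -0.03
remaining tool cm [-2.72  0.32  0.04] turn az -0.2
  after turn cm [-2.72  0.31  0.04]
bolt_grip 0.59 [231.7 315.6] [583.9 -51.1 153.4]
slot_mouth 0.79 [249.6 315.9] [586.3 -52.7 100.2]
pull_knob 0.94 [222.3 299.9] [584.9  27.5 100.8]
```

Emit:
servo_tool --pt "0.4 0 0 0 0 0" --pt "0.4 0 0 0 0 -0.1" --pt "0.4 0 0 0 0.2 -0.1" --pt "0.4 0 0 0 0.2 -0.1" --pt "0.4 0 0 0 0.2 -0.1"

```text
time_s: 16.57
position: [594.7, 37.9, 92.8]
tool_rot: [-2.31, -2.116, -0.01]
ft_force: [-0.7, -8.2, -2.4]
opening: 0.244
```

Emit:
servo_tool --pt "0.4 0 0 0 0.2 -0.1" --pt "0.4 0 0 0 0.2 -0.1" --pt "0.4 0 0 0 0.2 -0.1" --pt "0.4 0 0 0 0.2 -0.1" --pt "0.4 0 0 0 0.2 -0.1"

```text
time_s: 16.98
position: [595.1, 43.7, 92.8]
tool_rot: [-2.311, -2.11, -0.011]
ft_force: [-1.2, -7.3, -2.2]
opening: 0.245
```

Emit:
servo_tool --pt "0.4 0 0 0 0.2 -0.1" --pt "0.4 0 0 0 0.2 -0.1" --pt "0.4 0 0 0 0.2 -0.1" --pt "0.4 0 0 0 0.2 -0.1" --pt "0.4 0 0 0 0.2 -0.1"

```text
time_s: 17.4
position: [595.5, 49.5, 92.8]
tool_rot: [-2.311, -2.105, -0.011]
ft_force: [-1.9, -7.3, -1.6]
opening: 0.248
```

```bash
python3 -c "
from h import *
go(595.2,4.8,92,-94.5,0)
bolt()
"
```

```text
t 17.4 pos [595.5  49.5  92.8] yaw -95.4 tilt [-0.005  0.016] F [-1.9 -7.3 -1.6] open 0.248 j7 -0.07
remaining tool cm [-4.45  0.38  0.01] turn az -0.9
  after turn cm [-4.46  0.32  0.01]
bolt_grip 0.72 [229.  311.5] [582.1 -36.1 146.4]
slot_mouth 0.69 [240.2 315.5] [587.  -46.7 122.3]
pull_knob 0.8 [212.7 299.2] [588.5  40.8 115.9]
```

Emit:
servo_tool --pt "0.4 0 0 -0.1 0.1 -0.2" --pt "0.4 0 0 -0.1 0.1 -0.2" --pt "0.4 0 0 -0.1 0.1 -0.2" --pt "0.4 0 0 -0.1 0.1 -0.2" --pt "0.4 0 0 -0.1 0.1 -0.2"

```text
time_s: 18.02
position: [596.1, 55.3, 92.8]
tool_rot: [-2.312, -2.118, -0.011]
ft_force: [-1.0, -8.5, -2.0]
opening: 0.245
```

Emit:
servo_tool --pt "0.4 0 0 -0.1 0.2 -0.2" --pt "0.4 0 0 -0.1 0.2 -0.2" --pt "0.4 0 0 -0.1 0.2 -0.2" --pt "0.4 0 0 -0.1 0.2 -0.2" --pt "0.4 0 0 -0.1 0.2 -0.2"

```text
time_s: 18.43
position: [596.6, 61.2, 92.8]
tool_rot: [-2.308, -2.127, -0.021]
ft_force: [-0.3, -7.7, -1.5]
opening: 0.245
```

```bash
python3 -c "
from h import *
go(595.2,4.8,92,-94.5,0)
bolt()
"
```

```text
t 18.43 pos [596.6  61.2  92.8] yaw -94.7 tilt [0.008 0.011] F [-0.3 -7.7 -1.5] open 0.245 j7 -0.09
remaining tool cm [-5.63  0.32  0.02] turn az -0.2
  after turn cm [-5.63  0.3   0.02]
bolt_grip 0.89 [223.1 311.5] [587.6 -23.4 148.4]
slot_mouth 0.69 [235.8 313. ] [587.8 -32.8 120.4]
pull_knob 0.92 [211.4 297.5] [588.8  50.8 110.3]
```

Emit:
servo_tool --pt "0.4 0 0 0 0.1 -0.1" --pt "0.4 0 0 0 0.1 -0.1" --pt "0.4 0 0 0 0.1 -0.1" --pt "0.4 0 0 0 0.1 -0.1" --pt "0.4 0 0 0 0.1 -0.1"

```text
time_s: 19.05
position: [597.1, 67.6, 92.8]
tool_rot: [-2.313, -2.124, -0.013]
ft_force: [-0.9, -7.1, -1.7]
opening: 0.247
```

Emit:
servo_tool --pt "0.4 0 0 0 0.2 -0.1" --pt "0.4 0 0 0 0.2 -0.1" --pt "0.4 0 0 0 0.2 -0.1" --pt "0.4 0 0 0 0.2 -0.1" --pt "0.4 0 0 0 0.2 -0.1"

```text
time_s: 19.47
position: [597.6, 74.3, 92.8]
tool_rot: [-2.312, -2.119, -0.013]
ft_force: [-3.0, -13.8, -0.3]
opening: 0.241
```

```bash
python3 -c "
from h import *
go(595.2,4.8,92,-94.5,0)
p=bolt()
r,c=proj(p,[588,-10,120]).astype(int); save(p,'k3.png',(r-65,r+65,c-80,c+80),5)
"
```

```text
t 19.47 pos [597.6  74.3  92.8] yaw -95.0 tilt [0.002 0.01 ] F [ -3.  -13.8  -0.3] open 0.241 j7 -0.11
remaining tool cm [-6.95  0.37  0.01] turn az -0.5
  after turn cm [-6.95  0.31  0.01]
bolt_grip 0.7 [227.8 310. ] [590.4 -11.8 121.6]
slot_mouth 0.91 [230.6 314.2] [603.   -6.3 102.1]
pull_knob 0.57 [209.7 297.5] [593.9  63.  102.1]
```

The force rose to 14 N and the bolt grip dropped about 20 mm, so it has caught. I'll check in the picture.

View pics/k3.png

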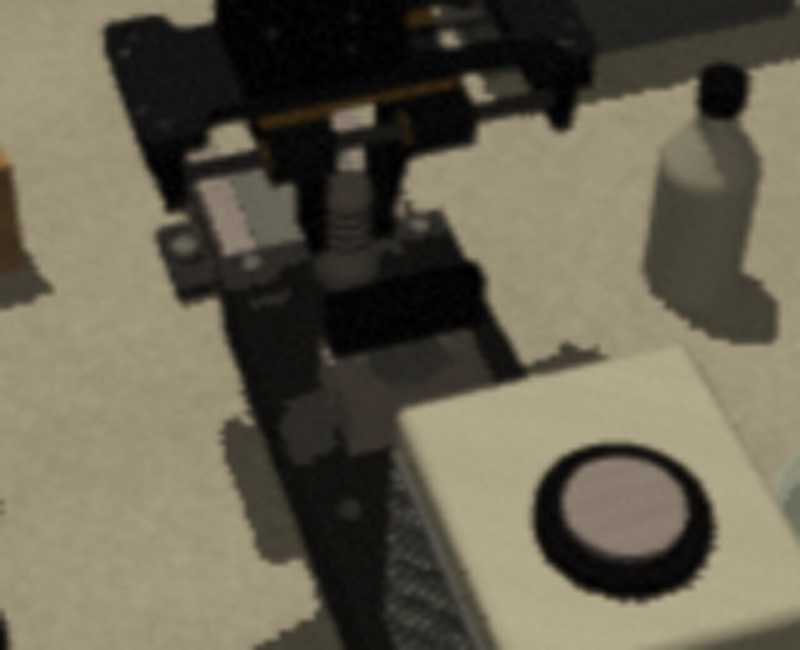

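The bolt is home, with its flange seated on the boss at crop (400, 360). I'll unload, release the knob and rise.

Emit:
servo_tool --pt "-0.1 0 0 0 0 0" --pt "0 0 0 0 0 0" --pt "0 0 0 0 0 0" --pt "0 0 0 0 0 0" --pt "0 0 0 0 0 0" --jaw 50

```text
time_s: 20.08
position: [598.9, 73.6, 94.5]
tool_rot: [-2.313, -2.119, -0.018]
ft_force: [-0.3, 0.6, -0.6]
opening: 0.474
```

Emit:
servo_tool --pt "0 0 -1 0 0 0" --pt "0 0 -2.5 0 0 0" --pt "0 0 -3 0 0 0" --pt "0 0 -1.5 0 0 0" --pt "0 0 -0.5 0 0 0"

```text
time_s: 20.5
position: [597.1, 74.0, 183.6]
tool_rot: [-2.31, -2.12, -0.014]
ft_force: [0.8, -0.2, -0.2]
opening: 0.5
```

```bash
python3 -c "
from h import *
go(594.6,-5.8,170,-4.5,14)
bolt()
"
```

```text
t 20.5 pos [597.1  74.  183.6] yaw -94.9 tilt [0.002 0.011] F [ 0.8 -0.2 -0.2] open 0.5 j7 -0.15
remaining tool cm [-7.99  0.43  1.28] turn az -90.4
  after turn cm [-0.37 -7.99  1.28]
  row [-0.57  0.03  0.09] -6.46
  row [-0.57 -0.03  0.09] -6.46
  row [-0.56 -0.1   0.09] -6.46
  row [-0.55 -0.16  0.09] -6.46
  row [-0.53 -0.22  0.09] -6.46
  row [-0.5  -0.28  0.09] -6.46
  row [-0.46 -0.33  0.09] -6.46
  row [-0.42 -0.38  0.09] -6.46
  row [-0.38 -0.43  0.09] -6.46
  row [-0.33 -0.47  0.09] -6.46
  row [-0.27 -0.5   0.09] -6.46
  row [-0.21 -0.53  0.09] -6.46
  row [-0.15 -0.55  0.09] -6.46
  row [-0.09 -0.56  0.09] -6.46
bolt_grip 0.81 [223.6 309.2] [588.  -12.1 135.4]
slot_mouth 0.66 [232.  313.6] [600.7  -8.5 101. ]
pull_knob 0.6 [209.4 295.3] [590.1  66.2 101.4]
```

Emit:
servo_tool --pt "-0.6 0 0 0 0 -6.5" --pt "-0.6 0 0 0 0 -6.5" --pt "-0.6 -0.1 0 0 0 -6.5" --pt "-0.5 -0.2 0 0 0 -6.5" --pt "-0.5 -0.2 0 0 0 -6.5"

```text
time_s: 21.12
position: [590.4, 46.1, 171.2]
tool_rot: [-1.589, -2.693, 0.002]
ft_force: [0.4, -1.0, 0.4]
opening: 0.503
```

Emit:
servo_tool --pt "-0.5 -0.3 0 0 0 -6.5" --pt "-0.5 -0.3 0 0 0 -6.5" --pt "-0.4 -0.4 0 0 0 -6.5" --pt "-0.4 -0.4 0 0 0 -6.5" --pt "-0.3 -0.5 0 0 0 -6.5"

```text
time_s: 21.53
position: [585.9, 16.2, 162.0]
tool_rot: [-0.723, -3.029, 0.003]
ft_force: [0.3, -0.0, 0.1]
opening: 0.5
```

Emit:
servo_tool --pt "-0.3 -0.5 0 0 0 -6.5" --pt "-0.2 -0.5 0 0 0 -6.5" --pt "-0.1 -0.3 0 0 0 -6" --pt "0 0 0 0 0 -3" --pt "0 0 0 0 0 0"

```text
time_s: 21.95
position: [581.8, -0.9, 152.9]
tool_rot: [-0.093, -3.099, -0.001]
ft_force: [0.7, 0.2, -0.6]
opening: 0.498
```

```bash
python3 -c "
from h import *
go(594.6,-5.8,112,-4.5,0)
"
```

```text
t 21.95 pos [581.8  -0.9 152.9] yaw -3.4 tilt [-0.041  0.002] F [ 0.7  0.2 -0.6] open 0.498 j7 1.52
remaining tool cm [-1.47 -0.41  4.04] turn az 1.1
  after turn cm [-1.48 -0.38  4.04]
```

Emit:
servo_tool --pt "-0.7 -0.2 0 0 -0.9 0.4" --pt "-0.5 -0.1 0 0 -0.8 0.3" --pt "-0.2 -0.1 0 0 -0.5 0.2" --pt "0 0 0 0 0 0" --pt "0 0 0 0 0 0"

```text
time_s: 22.37
position: [595.3, -6.0, 148.9]
tool_rot: [-0.132, -3.135, 0.003]
ft_force: [0.7, 0.0, 0.3]
opening: 0.502
```

```bash
python3 -c "
from h import *
go(594.6,-5.8,112,-4.5,0)
p=robot.camera('side'); r,c=proj(p,[594,-6,125]).astype(int); save(p,'t1.png',(r-65,r+65,c-80,c+80),5)
print([proj(p,X)-[r-65,c-80] for X in ([594.6,-5.8,139],[594.6,-5.8,125])])
"
```

```text
t 22.37 pos [595.3  -6.  148.9] yaw -4.8 tilt [-0.004 -0.002] F [0.7 0.  0.3] open 0.502 j7 1.5
remaining tool cm [0.06 0.03 3.69] turn az -0.3
  after turn cm [0.06 0.03 3.69]
[array([60.35087557, 81.01678213]), array([65.06659885, 80.78088994])]
```

View pics/t1.png

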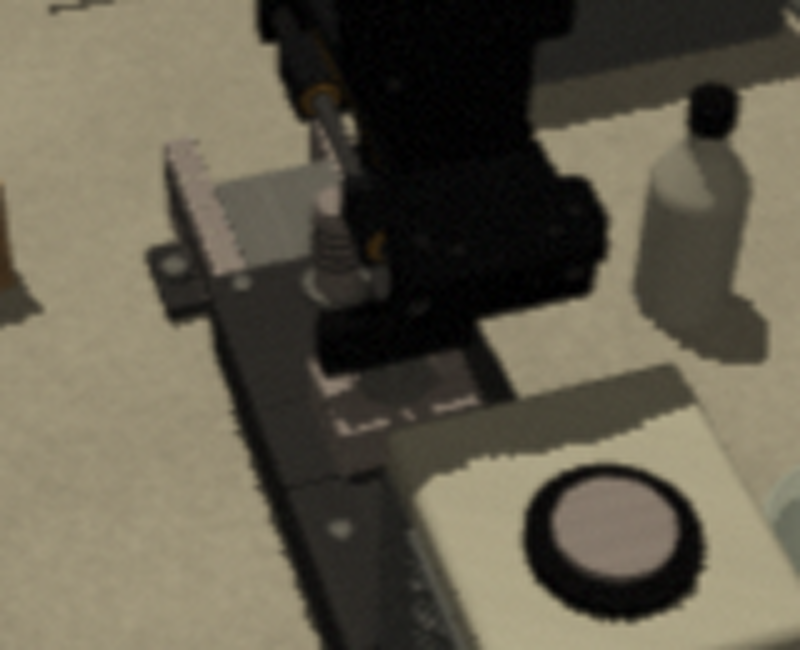

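The bar's centre shows near crop (400, 330) and I predicted (404, 325), so they agree. I'll descend and grip.

Emit:
servo_tool --pt "0 0 0.8 0 0 0" --pt "0 0 1.0 0 0 0" --pt "0 0 0.9 0 0 0" --pt "0 0 0.5 0 0 0" --pt "0 0 0 0 0 0"

```text
time_s: 22.83
position: [594.8, -5.5, 113.3]
tool_rot: [-0.132, -3.135, 0.003]
ft_force: [0.4, 0.2, -1.2]
opening: 0.502
```

```bash
python3 -c "
from h import *
go(594.6,-5.8,113,-4.5,0)
"
```

```text
t 22.83 pos [594.8  -5.5 113.3] yaw -4.8 tilt [-0.004 -0.002] F [ 0.4  0.2 -1.2] open 0.502 j7 1.51
remaining tool cm [ 0.02 -0.04  0.04] turn az -0.3
  after turn cm [ 0.02 -0.04  0.04]
```

Emit:
servo_tool --pt "0 0 0 0 0 0" --pt "0 0 0 0 0 0" --pt "0 0 0 0 0 0" --pt "0 0 0 0 0 0" --pt "0 0 0 0 0 0" --jaw 0 --newtons 25

```text
time_s: 23.25
position: [594.7, -5.5, 113.0]
tool_rot: [-0.132, -3.134, 0.003]
ft_force: [-0.0, -1.0, -1.2]
opening: 0.203
```

Emit:
servo_tool --pt "0 0 0 0 0 0" --pt "0 0 0 0 0 0" --pt "0 0 0 0 0 0" --pt "0 0 0 0 0 2" --pt "0 0 0 0 0 3"

```text
time_s: 23.67
position: [594.4, -8.1, 113.1]
tool_rot: [-0.273, -3.125, 0.007]
ft_force: [-0.7, -2.5, -0.5]
opening: 0.159
```

```bash
python3 -c "
from h import *
go(594.6,-5.8,113,-94.5,0)
print(np.round(robot.read_state()['moment'],2))
"
```

```text
t 23.67 pos [594.4  -8.1 113.1] yaw -10.0 tilt [-0.005 -0.004] F [-0.7 -2.5 -0.5] open 0.159 j7 1.43
remaining tool cm [0.02 0.23 0.01] turn az 84.5
  after turn cm [0.23 0.   0.01]
[-0.57  0.16  0.06]
```

Emit:
servo_tool --pt "0 0 0 0 0 6" --pt "0 0 0 0 0 6.5" --pt "0 0 0 0 0 6.5" --pt "0 0 0 0 0 6.5" --pt "0 0 0 0 0 6.5"

```text
time_s: 24.08
position: [592.1, -9.7, 113.2]
tool_rot: [-1.159, -2.912, 0.013]
ft_force: [-3.5, -2.6, 1.4]
opening: 0.159
```

```bash
python3 -c "
from h import *
go(594.4,-8.1,113,-94.5,0)
print(np.round(robot.read_state()['moment'],2))
"
```

```text
t 24.08 pos [592.1  -9.7 113.2] yaw -43.4 tilt [-0.01  -0.005] F [-3.5 -2.6  1.4] open 0.159 j7 0.88
remaining tool cm [-0.06  0.28  0.02] turn az 51.1
  after turn cm [0.18 0.22 0.02]
[-0.74  0.98 -0.  ]
```

It's turning freely with low forces. I'll carry on with slight recentring.

Emit:
servo_tool --pt "0 0.1 0 0 0 6.5" --pt "0 0.1 0 0 0 6.5" --pt "0 0.1 0 0 0 6.5" --pt "0 0.1 0 0 0 6.5" --pt "0 0.1 0 0 0 6.5"

```text
time_s: 24.5
position: [589.2, -10.3, 113.4]
tool_rot: [-1.961, -2.436, 0.033]
ft_force: [-7.6, -3.1, 6.7]
opening: 0.162
```

```bash
python3 -c "
from h import *
go(594.4,-8.1,113,-94.5,0)
print(np.round(robot.read_state()['moment'],2))
"
```

```text
t 24.5 pos [589.2 -10.3 113.4] yaw -77.7 tilt [-0.024 -0.007] F [-7.6 -3.1  6.7] open 0.162 j7 0.31
remaining tool cm [0.1  0.55 0.02] turn az 16.8
  after turn cm [0.26 0.5  0.02]
[-0.96  2.13  0.19]
```

Emit:
servo_tool --pt "0 0.2 0 -0.4 0 5" --pt "0 0.2 0 -0.4 0 5" --pt "0 0.2 0 -0.3 0 4" --pt "0 0.2 0 -0.2 0 2" --pt "0 0.1 0 0 0 0"

```text
time_s: 24.92
position: [587.2, -11.1, 113.4]
tool_rot: [-2.306, -2.114, 0.034]
ft_force: [-3.1, -1.5, 3.4]
opening: 0.163
```

```bash
python3 -c "
from h import *
go(594.4,-8.1,113,-94.5,0)
print(np.round(robot.read_state()['moment'],2))
"
```

```text
t 24.92 pos [587.2 -11.1 113.4] yaw -95.0 tilt [-0.025 -0.005] F [-3.1 -1.5  3.4] open 0.163 j7 0.03
remaining tool cm [0.36 0.69 0.02] turn az -0.5
  after turn cm [0.36 0.69 0.02]
[-0.61  0.96  0.03]
```

Emit:
servo_tool --pt "0 0.3 0 -0.5 0 0" --pt "0 0.3 0 -0.5 0 0" --pt "0 0.3 0 -0.4 0 0" --pt "0 0.2 0 -0.2 0 0" --pt "0 0 0 0 0 0"

```text
time_s: 25.33
position: [592.6, -12.3, 113.2]
tool_rot: [-2.315, -2.121, 0.016]
ft_force: [0.4, -1.1, -2.0]
opening: 0.159
```

```bash
python3 -c "
from h import *
go(594.4,-8.1,113,-94.5,0)
print(np.round(robot.read_state()['moment'],2))
p=bolt();r,c=proj(p,[594,-6,125]).astype(int); save(p,'t2.png',(r-65,r+65,c-80,c+80),5)
"
```

```text
t 25.33 pos [592.6 -12.3 113.2] yaw -95.0 tilt [-0.009 -0.006] F [ 0.4 -1.1 -2. ] open 0.159 j7 0.03
remaining tool cm [0.44 0.14 0.01] turn az -0.5
  after turn cm [0.44 0.14 0.01]
[-0.46 -0.23  0.  ]
bolt_grip 0.55 [293.5 218. ] [378.9 -56.6  64. ]
slot_mouth 0.8 [230.1 310.2] [584.9 -24.7 130.3]
pull_knob 0.77 [208.3 296.5] [552.5 -29.7 208.6]
```

View pics/t2.png

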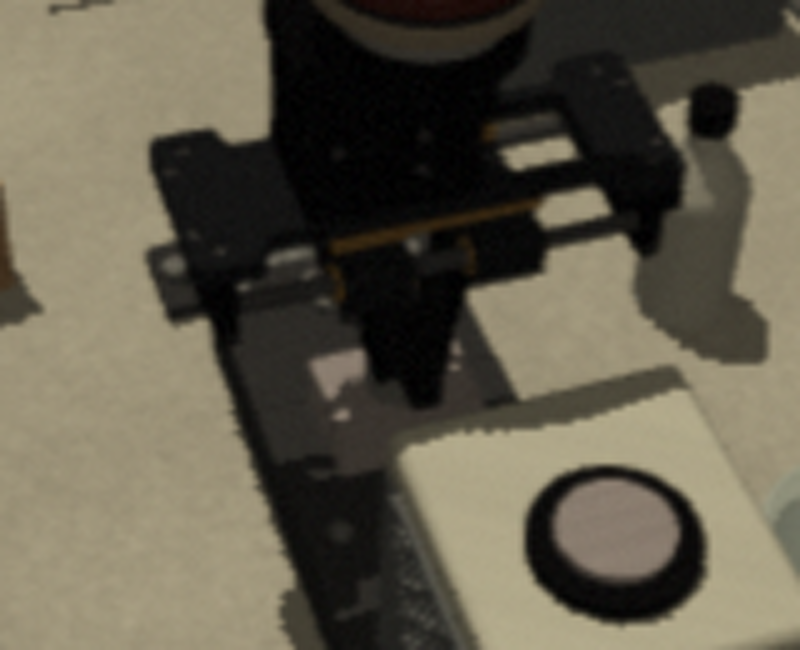

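The bar is now along the rail, with its near end at crop (425, 390), and the flange is still seated. I'll release, rise and check from above.

Emit:
servo_tool --pt "0 0 0 0 0 0" --pt "0 0 0 0 0 0" --pt "0 0 0 0 0 0" --pt "0 0 0 0 0 0" --pt "0 0 0 0 0 0" --jaw 70

```text
time_s: 25.95
position: [594.1, -10.6, 113.6]
tool_rot: [-2.315, -2.124, 0.012]
ft_force: [0.1, -0.1, 0.7]
opening: 0.451
```

Emit:
servo_tool --pt "0 0 -1 0 0 0" --pt "0 0 -2.5 0 0 0" --pt "0 0 -3 0 0 0" --pt "0 0 -3 0 0 0" --pt "0 0 -2 0 0 0"

```text
time_s: 26.37
position: [591.8, -10.0, 230.3]
tool_rot: [-2.312, -2.12, 0.024]
ft_force: [0.4, -0.7, 0.7]
opening: 0.69
```

Emit:
servo_tool --pt "2 0 -1 0 0 0" --pt "4 0 0 0 0 0" --pt "4 0 0 0 0 0" --pt "4 0 0 0 0 0" --pt "2.5 0 0 0 0 0"

```text
time_s: 26.78
position: [611.3, 149.8, 253.4]
tool_rot: [2.331, 2.1, -0.002]
ft_force: [0.4, 0.7, 0.2]
opening: 0.697
```

```bash
python3 -c "
from h import *
go(594.4,150,233,-94.5,0)
p=robot.camera('top'); X=cloud(p); Z=X[...,2]
m=np.hypot(X[...,0]-594,X[...,1]+6)<55
print('bar',rect(p,m&(Z>110)&(Z<160),139),Z[m&(Z>110)].max().round(1),np.median(Z[m&(Z>110)]))
print('boss',rect(p,m&(Z>84)&(Z<160),95))
print('knob',rect(p,(np.hypot(X[...,0]-600,X[...,1]-74)<25)&(Z>110)&(Z<135),125))
r,c=proj(p,[594,-6,125]).astype(int); save(p,'f1.png',(r-50,r+50,c-80,c+80),5)
"
```

```text
t 26.78 pos [611.3 149.8 253.4] yaw -95.9 tilt [ 0.002 -0.004] F [0.4 0.7 0.2] open 0.697 j7 -0.29
remaining tool cm [-0.14 -1.69  2.03] turn az -1.4
  after turn cm [-0.1  -1.69  2.03]
bar (array([595.1,  -6.9]), -4.5, array([66.4, 15.7]), 231, array([595.1,  -6.6], dtype=float32)) 143.1 138.79904497568816
boss (array([593.7, -11.6]), -5.2, array([69.7, 62.5]), 628, array([594.9,  -9.1], dtype=float32))
knob (array([599.4,  70.2]), -88.9, array([21.7, 17.3]), 77, array([599.6,  71. ], dtype=float32))
```

View pics/f1.png

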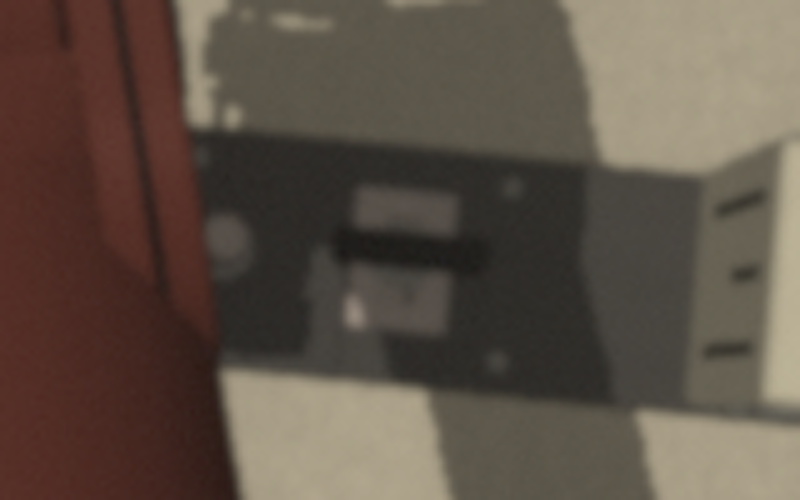

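The bar sits at (595.1, -6.9), within about 2 mm of the slot axis. It is yawed -4.5°, the same as the rail, and its top is at 138.8 mm against 139 mm expected when home. The robot is clear, so I'll hand in.

Emit:
servo_tool --pt "0 0 0 0 0 0" --pt "0 0 0 0 0 0" --pt "0 0 0 0 0 0" --pt "0 0 0 0 0 0" --pt "0 0 0 0 0 0"

```text
time_s: 27.25
position: [611.1, 155.1, 255.0]
tool_rot: [2.323, 2.109, -0.0]
ft_force: [0.3, -0.6, 0.3]
opening: 0.699
```

```bash
python3 -c "
from h import *
print(robot.finish_job())"
```

```text
the job is handed in; nothing more can be done
None
```

The lamp carriage is locked: the bolt is home through the carriage into the rail and turned a quarter turn. I handed the job in at about 27 s; the system reports no verdict.

- **Placing and drawing:** I put the bolt in the carriage slot and released it. I then drew the carriage about 69 mm left by its knob with a 20 N grip. The bolt dropped about 20 mm and the pull rose to about 14 N, where I stopped.
- **Turning:** I gripped the bar again, turned the bolt, released it and backed away. The highest wrist force in the readings was about 18 N, as the fingers closed on the knob.

**Last checks (top camera):**
- The bar is in line with the rail; both read -4.5°.
- Its top is at 138.8 mm, against 139 mm when fully home.
- Its centre is within about 2 mm of the slot axis.
- The robot is clear, with about zero wrist force.

**What went wrong or was not checked:**
- My first turn toward the knob went the wrong way and ran joint 7 up to its 2.65 rad limit. I reversed it at once.
- During the quarter turn the bolt drifted about 7 mm across the rail. I brought it back before releasing.
- After I released the bolt, the side camera's network values disagreed with the top view by up to 10 mm. The gripper partly blocked that camera, so I trusted the top view.
- I did not measure the loose things again. No contact with them was felt or seen.

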